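# Latch the spring work-holder open and take out the heat sink

## Task

The heat sink is clamped in the spring work-holder. Put a fingertip in the black finger cup, push the jaw back against its spring and, feeling for its hidden holding notch, sideways into it (to the left, looking the way the jaw opens), so that the jaw stays open by itself when you let go; only then take the heat sink out and lay it flat, fins up, on the green cutting mat. Leave the jaw latched open and the other things on the bench where they are.

Things in the scene. Friction and masses are not known exactly. Their poses are not given: they have to be found in the camera images.
- holder: the spring work-holder, fixed to the table: aluminium base plate 300 (x) x 130 (y) x 12 mm. Origin: centre of the base's underside, on the table. Its +x is the way the jaw opens. In its frame: fence at x -135 to -120 mm (90 mm wide, top z 42 mm), then the bed, the jaw and the grey cover that carries the black finger cup
- bed (a point): centre of the bed (bare base plate, z 12 mm) on which the heat sink starts, at holder x -75 mm, y 0
- cover (a point): middle of the top of the grey cover, 146 (x) x 104 (y) mm, top at z 30 mm; the jaw's steel carriage (top z 39 mm, 66 x 104 mm) slides over it. The cover hides the notch: mouth centre somewhere between jaw travels 0.028 and 0.052 m, different each time, neither seen nor read, to be found by feel; it lets the cup through only within 3.5 mm of travel either side
- jaw (a joint): travel of the steel jaw along the holder's +x, m, 0 to 0.060; grows as it opens; starts at 0.006 to 0.007, resting on the heat sink. A spring drives it shut, about 7 N at the start and 15 N at 0.060: it snaps back if let go outside the notch. Latched, it stays 0.0095 short of the mouth's centre, so at 0.018 to 0.043
- face (a point): middle of the jaw's face, which bears on the heat sink: 90 mm wide (y), z 14 to 40 mm, at holder x = -36 mm + jaw travel; moves with the jaw
- thumb (a joint): sideways shift of the finger cup on the jaw's carriage along the holder's +y, m, 0 to 0.021; a 1 to 3 N spring returns it to 0. Away from the mouth (short of it or past it) a hidden pin stops it after 1.5 mm. At the mouth, shift it by 0.0175 or more, then let the jaw go back: its spring draws it 6 to 13 mm into the notch, where it stays, shift about 0.0175
- well (a point): centre of the rim plane of the black finger cup, an open square box that moves with jaw and shift: 60 x 60 mm outside, 50 x 50 mm inside, walls 5 mm, sides along the holder's x and y; rim 70.5 mm above the table, inner floor 44.5 mm. It stands at holder x = 45 mm + jaw travel, y = shift. Shut fingertips lowered into it can push it any way
- sink: the aluminium heat sink, 90 (x) x 50 (y) x 32 mm high, six fins along x on top, 0.15 to 0.3 kg. Origin: centre of its underside; z up through the fins. It starts on the holder's bed between fence and jaw, its x along the holder's x
- mat: the green cutting mat, fixed, 260 (x) x 220 (y) x 4 mm. Origin: centre of its underside, on the table; top at 4 mm. A brush lies along its y at about x = +95 mm; the rest is clear
- brush: a 160 mm flat brush lying on the mat's far part; bystander. Origin: on its underside, about its middle
- tape: a blue roll of tape, 96 mm across, 25 mm high, lying flat; bystander. Origin: a point on its axis at the underside
- glue: a glue bottle 100 mm tall, 44 mm across; bystander. Origin: a point on its axis at the underside
- jar: a glass jar 70 mm tall, 68 mm across; bystander. Origin: a point on its axis at the underside
- spool: a grey spool 60 mm tall, 50 mm across, standing between holder and mat; bystander. Origin: a point on its axis at the underside
- driver: a 180 mm screwdriver lying on the table; bystander. Origin: on its underside, about its middle
- meter: a grey handheld meter 160 x 80 x 35 mm lying flat; bystander. Origin: on its underside, about its middle

How it is judged:
By the outcome, as a careful person would: the job done as asked, in the order asked, and still so for the second after the job is handed in, with the robot touching nothing.
It also fails if it takes over 72 s, if anything falls off the work surface, if the arm or the gripper's body presses on something with over 40 N, if the wrist force passes 120 N, or if a joint passes its speed limit or range.

## Robot

A 6-joint arm with a two-finger parallel gripper is mounted at the origin on the work surface. World frame = base frame: x ahead of the robot, y to its left, z up, the work surface at z = 0. Lengths are in m, angles in rad, forces in N, time in s.
With the tool pointing down it reaches from about 0.325 to 0.75 m from the base axis. Payload 7.6 kg.
Tool frame: the origin (TCP) lies midway between the tips of the shut fingers; the grasp point (between the pads) lies 19 mm behind it; z points along the fingers, y is the line along which they close (so a half turn about z gives the same grasp; the last joint's range is limited). The gripper opens to 85 mm and grips with 20 to 120 N. Pads are 22 mm wide; open, the fingers measure 114 mm over their backs; the gripper's body (76 mm by 85 mm) begins 54 mm behind the grasp point. The pads swing forward as they close: fully open they stand 13 mm farther back than shut.
Start: joints at [1.064, 0.052, 1.401, -0, 1.689, -0.07], TCP at [0.222, 0.476, 0.231] pointing down, gripper open.
Joint ranges: [-2.9, 2.9], [-0.91, 2.17], [0.12, 2.37], [-1.06, 4.2], [0.26, 2.73], [-2.93, 2.93]. Speed limits (rad/s): [2.57, 2.57, 3.01, 3.14, 3.14, 3.14].

## Interface

Orientations are given as a 3x3 rotation matrix whose columns are the frame's x, y, z axes.
In Python, from workcell import telemetry, eyes, env gives the robot as it stands.
- The arm moves only by the tool servo_tool, never from a script. Its argument "steps" is one flat list of numbers, 7 for each row, row after row: the shift along the world's x, y, z in mm, then the turn, a rotation vector about the world's x, y, z in degrees, then the opening, from 0 (shut) to 1 (fully open). A call has 1 to 5 rows; each row is the pose to reach, as a shift and turn from the pose commanded when the call began; what a row does not reach only later rows make up. A row lasts 1/10 s, in which the tool goes at most 50 mm and 8.59 degrees, less where a joint would pass 70% of its speed; a pose out of reach is approached as far as the arm can. A call with a gripper value outside its range is refused whole. The fingers move at their own pace and stop on an object; "force" is the grip in N (left out, the last holds). Time passes only in rows, so rows that repeat a pose let the fingers close. It gives the time, the measured TCP pose, the force, the opening and the grip force at its end, in the units of the state.
- telemetry.observe(): the state, without advancing time (a new reading comes with each control period).
- eyes.snapshot(name): name is "scene" or "top" or "wrist"; returns (picture, depth): 480x640x3 uint8, blue, green, red; 480x640 float32, m along the optical axis (not along the pixel's ray), 0 where there is no reading.
- eyes.get_calibration(name): a dict with "K" (3x3 intrinsics, pixels), "k1" (the pictures are not rectified: a ray, as slopes to the right and down, at radius r is drawn at 1 + k1 r^2 times it, then the intrinsics apply), "world_from_camera" (4x4, takes a point from camera to world coordinates); the wrist camera has in their place "T_tool_cam" (4x4, takes a point from camera to tool coordinates, whose origin is the TCP and whose axes are the flange's). Camera axes: x right, y down, z forward; pixel columns grow to the right and rows downward; lengths in m; the calibration is good to about 2 mm. A picture is of the moment at which its call begins: read the wrist's pose just before it. get_calibration takes no time and is no camera call.
- env.close_job(): hands the job in; it is judged then, once.
The state is a dict: "time": time; "joints": joint angles; "joint_vel": joint speeds; "tau": joint torques, N m; "eef_pos": TCP position; "tool_rot": TCP orientation; "force": force on the tool from outside, world axes, zero at the start; "moment": the same for the moment, N m; "opening": opening from 0.0 (shut) to 1.0 (fully open); "gripper_force": force on a finger pad.
Only numpy, scipy, OpenCV 4.12 (cv2) and the standard library are available. Lean on these libraries where they do the work, as an engineer would, in place of code of your own. Each camera call takes 0.05 s, during which the arm holds its last target. There are 200 camera calls.

## Working session

There is one attempt and no reset: what is moved stays moved. The work goes in short steps, Python scripts to look and compute and a tool call to move; the robot and the scene stay as the last step left them, time stands still between calls to the robot, and variables do not carry over. Pictures are saved under pics/ and viewed, at most 10 in all, crops included, and the job is handed in when it is done.

Besides the shell and the picture viewer there is one more tool, called after ">>>" by a JSON object that holds its "method" and its "body". servo_tool: Moves the arm, as the interface text tells. Its arguments: {"type":"object","properties":{"steps":{"type":"array"},"force":{"type":"number"}},"required":["steps"]}

```bash
ls; mkdir -p pics
cat > h.py <<'E'
import numpy as np, cv2
from workcell import telemetry, eyes, env
def snap(n):
    s=telemetry.observe(); im,d=eyes.snapshot(n); c=eyes.get_calibration(n)
    if "world_from_camera" in c: T=np.array(c["world_from_camera"])
    else:
        W=np.eye(4); W[:3,:3]=s["tool_rot"]; W[:3,3]=s["eef_pos"]; T=W@np.array(c["T_tool_cam"])
    np.savez(f"{n}.npz",im=im,d=d,T=T,K=np.array(c["K"]),k1=c["k1"]); return im
def ray(f,u,v):
    K=f["K"]; p=np.array([(u-K[0,2])/K[0,0],(v-K[1,2])/K[1,1]]); q=p.copy()
    for _ in range(20): q=p/(1+f["k1"]*(q@q))
    return q
def pt(n,u,v,z=None):
    f=np.load(f"{n}.npz"); q=np.append(ray(f,u,v),1); T=f["T"]
    if z is None:
        w=f["d"][int(v)-1:int(v)+2,int(u)-1:int(u)+2]; w=w[w>0]
        dd=np.median(w) if w.size else np.nan
    else:
        r=T[:3,:3]@q; dd=(z-T[2,3])/r[2]
    return T[:3,:3]@(q*dd)+T[:3,3]
E
python3 - <<'E'
from h import *
cv2.imwrite("pics/top.png",snap("top")); cv2.imwrite("pics/scene.png",snap("scene"))
s=telemetry.observe(); print(s["time"],s["eef_pos"],s["tool_rot"],s["opening"])
E
```

```text
pics
0.1 [0.22195869 0.47549369 0.23054872] [[-9.06091471e-01  4.23081333e-01 -6.56265426e-04]
 [ 4.23081835e-01  9.06090653e-01 -1.22064777e-03]
 [ 7.82026815e-05 -1.38367252e-03 -9.99999040e-01]] 0.9998160612934424
```

View pics/top.png

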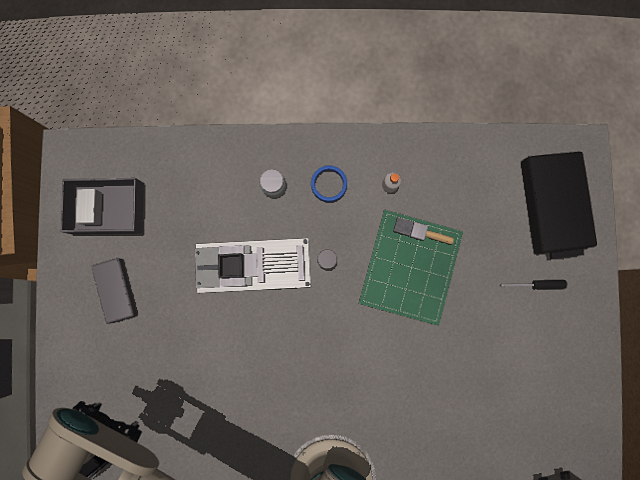

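View pics/scene.png

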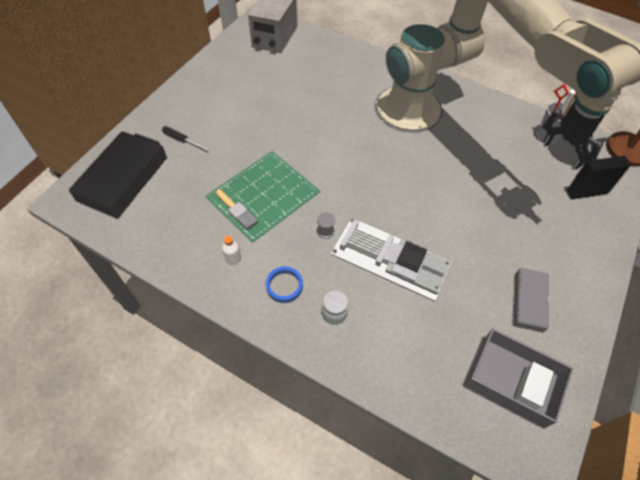

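The top view shows the holder at (195–310, 240–292) with its cup at (231,265). The heat sink is at (283,261), the mat at (411,267), with the brush at its far side, and the spool at (327,259). The scene view agrees. I'll enlarge the holder.

Run:
```python
from h import *
f=np.load("top.npz"); c=f["im"][225:305,185:345]
cv2.imwrite("pics/crop.png",cv2.resize(c,None,fx=5,fy=5,interpolation=cv2.INTER_CUBIC))
for n,u,v in [("mat tl",386,210),("mat tr",463,232),("mat br",438,324),("mat bl",359,303)]: print(n,pt("top",u,v,.004).round(3))
for n,u,v in [("spool",327,259),("cup",231,265),("fin",283,261),("glue",395,180),("brush",415,229)]: print(n,pt("top",u,v).round(3))
```

```text
mat tl [ 0.706 -0.155  0.004]
mat tr [ 0.645 -0.362  0.004]
mat br [ 0.401 -0.288  0.004]
mat bl [ 0.46  -0.079  0.004]
spool [0.574 0.005 0.063]
cup [0.561 0.252 0.047]
fin [0.571 0.119 0.025]
glue [ 0.768 -0.167  0.102]
brush [ 0.652 -0.229  0.024]
```

View pics/crop.png

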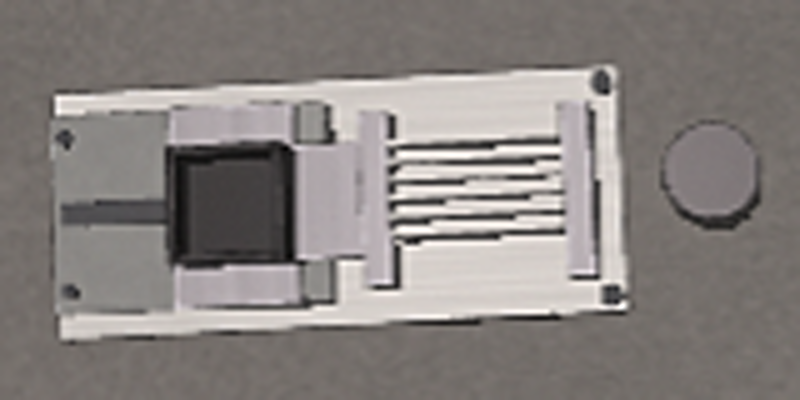

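The enlarged crop shows the base corners at (57,95), (615,67), (627,308) and (60,340). The cup rim spans (167–293, 143–262), the fence is at x≈578, and the fins lie between 395 and 560.

Run:
```python
from h import *
g=lambda u,v,z: pt("top",185+u/5,225+v/5,z)
c=[g(57,95,.012),g(615,67,.012),g(627,308,.012),g(60,340,.012)]
for p in c: print(p.round(4))
O=sum(c)/4; d=(c[0]+c[3]-c[1]-c[2])/2; print("O",O,"len",np.linalg.norm(d),"wid",np.linalg.norm(c[0]+c[1]-c[2]-c[3])/2,"yaw",np.degrees(np.arctan2(d[1],d[0])))
ex=d/np.linalg.norm(d); ey=np.array([-ex[1],ex[0],0])
w=[g(167,145,.0705),g(290,143,.0705),g(296,262,.0705),g(172,264,.0705)]
C=sum(w)/4; print("cup",C, "in holder",(C-O)@ex,(C-O)@ey, [np.linalg.norm(w[i]-w[i-1]).round(3) for i in range(4)])
print("fin top z",g(480,215,None))
s=sum(g(*p,.032+.012) for p in [(395,145),(558,137),(562,236),(398,242)])/4; print("sink",s,(s-O)@ex,(s-O)@ey)
print("cup by model",O+.0515*ex,"ex",ex,"ey",ey)
```

```text
[0.619  0.3501 0.012 ]
[0.6312 0.0537 0.012 ]
[0.5042 0.0484 0.012 ]
[0.4895 0.3475 0.012 ]
O [0.5609884  0.19993854 0.012     ] len 0.2980349798859782 wid 0.12832066320788962 yaw 92.58042977205454
cup [0.55863911 0.24754057 0.0705    ] in holder 0.04765952480732658 0.000203780332393687 [np.float64(0.06), np.float64(0.063), np.float64(0.06), np.float64(0.063)]
fin top z [0.55328253 0.12456143 0.02430614]
sink [0.56553171 0.124125   0.044     ] -0.07594121882397449 -0.0011254468753085604
cup by model [0.55866978 0.25138632 0.012     ] ex [-4.50217722e-02  9.98986006e-01 -3.72514335e-16] ey [-0.99898601 -0.04502177  0.        ]
```

>>> {"method": "servo_tool", "body": {"steps": [337,-226,-130,0,0,-42,0,337,-226,-130,0,0,-42,0,337,-226,-130,0,0,-42,0,337,-226,-130,0,0,-42,0,337,-226,-130,0,0,-42,0]}}

```text
time: 0.6
eef_pos: [0.421, 0.3417, 0.1541]
tool_rot: [[-0.385, 0.923, -0.0], [0.923, 0.385, -0.0], [-0.0, -0.0, -1.0]]
force: [-0.2, 1.0, 1.0]
opening: 0.146
gripper_force: 0.0
```

>>> {"method": "servo_tool", "body": {"steps": [138,-92,-50,0,0,-20,0,138,-92,-50,0,0,-20,0,138,-92,-50,0,0,-20,0,138,-92,-50,0,0,-20,0,138,-92,-50,0,0,-20,0]}}

```text
time: 1.1
eef_pos: [0.5589, 0.2485, 0.1026]
tool_rot: [[-0.048, 0.999, -0.003], [0.999, 0.048, -0.002], [-0.002, -0.003, -1.0]]
force: [-0.3, 0.9, -0.4]
opening: 0.004
gripper_force: 0.0
```

Run:
```python
from h import *
cv2.imwrite("pics/w1.png",snap("wrist"))
s=telemetry.observe(); print(s["time"],s["eef_pos"],s["tool_rot"][:2,1],s["opening"],s["force"])
```

```text
1.15 [0.55791607 0.25002942 0.10361077] [0.99876172 0.04969128] -0.0054920836490874635 [-0.26724035 -0.12229214  0.25168998]
```

View pics/w1.png

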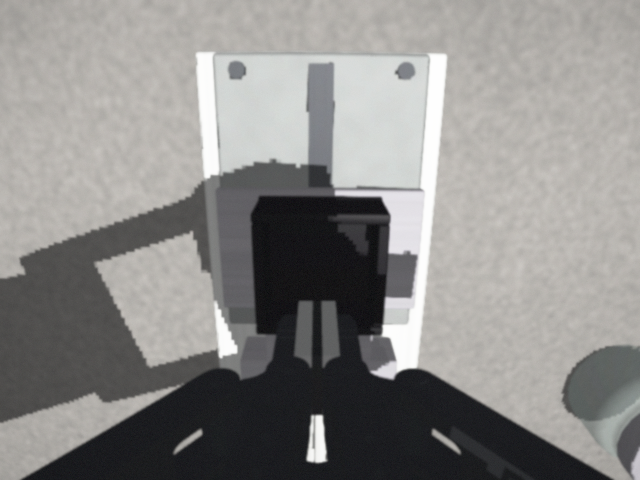

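The wrist view shows the cup's rim spanning columns 251–389, with its far rim edge at row 197–213 and its near edge at row 334. The shut fingers end at (317,300), roughly centred sideways.

Run:
```python
from h import *
ex=np.array([-.045,.999,0]);ey=np.array([-.999,-.045,0]);O=np.array([.561,.1999,0])
for uv in [(251,213),(389,213),(258,197),(385,197),(258,334),(383,334),(320,260)]:
  for z in (.0705,.0395,None):
    p=pt("wrist",*uv,z)-O; print(uv,z,(p@ex).round(4),(p@ey).round(4),p[2].round(4))
print(np.load("wrist.npz")["T"].round(3))
# base corners far end
for uv in [(197,53),(446,55)]: p=pt("wrist",*uv,.012)-O; print(uv,(p@ex).round(4),(p@ey).round(4))
```

```text
(251, 213) 0.0705 0.082 0.0275 0.0705
(251, 213) 0.0395 0.073 0.0325 0.0395
(251, 213) None 0.0814 0.0278 0.0684
(389, 213) 0.0705 0.0822 -0.0307 0.0705
(389, 213) 0.0395 0.0732 -0.0361 0.0395
(389, 213) None 0.0814 -0.0312 0.0678
(258, 197) 0.0705 0.089 0.0243 0.0705
(258, 197) 0.0395 0.0812 0.0287 0.0395
(258, 197) None 0.0812 0.0286 0.0397
(385, 197) 0.0705 0.0891 -0.0286 0.0705
(385, 197) 0.0395 0.0814 -0.0337 0.0395
(385, 197) None 0.081 -0.0339 0.038
(258, 334) 0.0705 0.0231 0.0272 0.0705
(258, 334) 0.0395 0.0035 0.0321 0.0395
(258, 334) None 0.0222 0.0274 0.069
(383, 334) 0.0705 0.0233 -0.0314 0.0705
(383, 334) 0.0395 0.0038 -0.0369 0.0395
(383, 334) None -0.0137 -0.0419 0.0118
(320, 260) 0.0705 0.0607 -0.0017 0.0705
(320, 260) 0.0395 0.0479 -0.0019 0.0395
(320, 260) None 0.0497 -0.0019 0.0438
[[ 0.999  0.046  0.013  0.556]
 [ 0.047 -0.944 -0.327  0.332]
 [-0.002  0.328 -0.945  0.244]
 [ 0.     0.     0.     1.   ]]
(197, 53) 0.1498 0.061
(446, 55) 0.1492 -0.0658
```

>>> {"method": "servo_tool", "body": {"steps": [1,1,-25,0,0,0,0,1,1,-51,0,0,0,0,1,1,-51,0,0,0,0,0,11,-51,0,0,0,0,0,11,-51,0,0,0,0]}}

```text
time: 1.65
eef_pos: [0.5581, 0.2643, 0.0564]
tool_rot: [[-0.054, 0.999, 0.003], [0.999, 0.054, 0.002], [0.002, 0.003, -1.0]]
force: [0.8, -0.1, 0.1]
opening: 0.003
gripper_force: 0.0
```

>>> {"method": "servo_tool", "body": {"steps": [0,4,0,0,0,0,0,0,8,0,0,0,0,0,0,12,0,0,0,0,0,0,12,0,0,0,0,0]}}

```text
time: 2.05
eef_pos: [0.5585, 0.2734, 0.0558]
tool_rot: [[-0.051, 0.999, 0.002], [0.999, 0.051, -0.002], [-0.002, 0.002, -1.0]]
force: [-2.7, -8.4, 5.4]
opening: -0.003
gripper_force: 3.8
```

>>> {"method": "servo_tool", "body": {"steps": [0,4,0,0,0,0,0,-1,8,0,0,0,0,0,-6,11,0,0,0,0,0,-9,11,0,0,0,0,0,-12,11,0,0,0,0,0]}}

```text
time: 2.55
eef_pos: [0.5484, 0.2829, 0.0558]
tool_rot: [[-0.05, 0.999, 0.006], [0.999, 0.05, -0.003], [-0.004, 0.006, -1.0]]
force: [7.7, -10.0, 0.6]
opening: -0.0
gripper_force: 5.5
```

```bash
cat >> h.py <<'E'
def st():
    s=telemetry.observe(); O=np.array([.561,.1999,0]); p=np.array(s["eef_pos"])-O; F=np.array(s["force"])
    ex=np.array([-.045,.999,0]);ey=np.array([-.999,-.045,0])
    print("t",round(s["time"],2),"x,y,z",(1000*np.array([p@ex,p@ey,p[2]])).round(1),"F",(F@ex).round(1),(F@ey).round(1),F[2].round(1),"travel~",(1000*(p@ex)-59).round(1))
E
python3 -c "from h import *;st()"
```

```text
t 2.55 x,y,z [83.5  8.9 55.8] F -10.3 -7.3 0.6 travel~ 24.5
```

>>> {"method": "servo_tool", "body": {"steps": [-3,1,0,0,0,0,0,-3,2,0,0,0,0,0,-3,3,0,0,0,0,0,-3,3.5,0,0,0,0,0]}}

```text
time: 2.95
eef_pos: [0.5456, 0.2857, 0.0559]
tool_rot: [[-0.049, 0.999, 0.006], [0.999, 0.049, -0.004], [-0.005, 0.006, -1.0]]
force: [8.0, -12.5, 1.4]
opening: -0.0
gripper_force: 6.8
```

```bash
python3 -c "from h import *;st()"
```

```text
t 2.95 x,y,z [86.4 11.5 55.9] F -12.9 -7.4 1.4 travel~ 27.4
```

>>> {"method": "servo_tool", "body": {"steps": [-2,0,0,0,0,0,0,-4,0,0,0,0,0,0,-4,0,0,0,0,0,0]}}

```text
time: 3.25
eef_pos: [0.5442, 0.2855, 0.056]
tool_rot: [[-0.049, 0.999, 0.013], [0.999, 0.049, -0.003], [-0.004, 0.013, -1.0]]
force: [20.7, -11.5, -7.6]
opening: 0.0
gripper_force: 14.4
```

```bash
python3 -c "from h import *;st()"
```

```text
t 3.25 x,y,z [86.3 12.9 56. ] F -12.4 -20.2 -7.6 travel~ 27.3
```

>>> {"method": "servo_tool", "body": {"steps": [1,1,0,0,0,0,0,1,2,0,0,0,0,0,1,3,0,0,0,0,0,1,4,0,0,0,0,0]}}

```text
time: 3.65
eef_pos: [0.5444, 0.2881, 0.0558]
tool_rot: [[-0.048, 0.999, 0.01], [0.999, 0.048, -0.006], [-0.007, 0.009, -1.0]]
force: [15.1, -17.5, -1.3]
opening: -0.001
gripper_force: 16.2
```

```bash
python3 -c "from h import *;st()"
```

```text
t 3.65 x,y,z [88.9 12.6 55.8] F -18.2 -14.3 -1.3 travel~ 29.9
```

>>> {"method": "servo_tool", "body": {"steps": [0,1,0,0,0,0,0,0,2,0,0,0,0,0,0,3,0,0,0,0,0,0,4,0,0,0,0,0]}}

```text
time: 4.05
eef_pos: [0.5443, 0.2922, 0.0559]
tool_rot: [[-0.048, 0.999, 0.009], [0.999, 0.048, -0.006], [-0.007, 0.009, -1.0]]
force: [14.9, -17.6, -1.3]
opening: -0.001
gripper_force: 16.0
```

```bash
python3 -c "from h import *;st()"
```

```text
t 4.05 x,y,z [93.  12.5 55.9] F -18.2 -14.1 -1.3 travel~ 34.0
```

>>> {"method": "servo_tool", "body": {"steps": [0,1,0,0,0,0,0,0,2,0,0,0,0,0,0,3,0,0,0,0,0,0,4,0,0,0,0,0]}}

```text
time: 4.45
eef_pos: [0.5442, 0.2962, 0.0558]
tool_rot: [[-0.048, 0.999, 0.009], [0.999, 0.048, -0.006], [-0.007, 0.009, -1.0]]
force: [14.1, -17.2, -0.8]
opening: -0.003
gripper_force: 16.0
```

```bash
python3 -c "from h import *;st()"
```

```text
t 4.45 x,y,z [96.9 12.5 55.8] F -17.9 -13.3 -0.8 travel~ 37.9
```

>>> {"method": "servo_tool", "body": {"steps": [0,1,0,0,0,0,0,0,2,0,0,0,0,0,0,3,0,0,0,0,0,-0.5,4,0,0,0,0,0]}}

```text
time: 4.85
eef_pos: [0.5439, 0.2998, 0.0558]
tool_rot: [[-0.048, 0.999, 0.009], [0.999, 0.048, -0.007], [-0.007, 0.009, -1.0]]
force: [16.9, -20.2, -2.0]
opening: -0.0
gripper_force: 17.2
```

```bash
python3 -c "from h import *;st()"
```

```text
t 4.85 x,y,z [100.6  12.6  55.8] F -21.0 -16.0 -2.0 travel~ 41.6
```

>>> {"method": "servo_tool", "body": {"steps": [0,1,0,0,0,0,0,0,2,0,0,0,0,0,0,3,0,0,0,0,0,0,4,0,0,0,0,0]}}

```text
time: 5.25
eef_pos: [0.5412, 0.3059, 0.0559]
tool_rot: [[-0.05, 0.999, 0.003], [0.999, 0.05, -0.004], [-0.004, 0.003, -1.0]]
force: [2.0, -13.5, 5.4]
opening: -0.001
gripper_force: 11.8
```

```bash
python3 -c "from h import *;st()"
```

```text
t 5.25 x,y,z [106.8  15.   55.9] F -13.6 -1.4 5.4 travel~ 47.8
```

The lateral force collapsed and the cup moved further, so this is the mouth. I'll push sideways now.

>>> {"method": "servo_tool", "body": {"steps": [-4,0,0,0,0,0,0,-8,0,0,0,0,0,0,-12,0,0,0,0,0,0,-15,0,0,0,0,0,0,-16,0,0,0,0,0,0]}}

```text
time: 5.75
eef_pos: [0.5251, 0.306, 0.0559]
tool_rot: [[-0.05, 0.999, 0.004], [0.999, 0.05, -0.004], [-0.004, 0.004, -1.0]]
force: [4.5, -13.8, 3.4]
opening: -0.003
gripper_force: 12.0
```

```bash
python3 -c "from h import *;st()"
```

```text
t 5.75 x,y,z [107.6  31.   55.9] F -13.9 -3.8 3.4 travel~ 48.6
```

>>> {"method": "servo_tool", "body": {"steps": [0,-3,0,0,0,0,0,0,-6,0,0,0,0,0,0,-9,0,0,0,0,0,0,-12,0,0,0,0,0,0,-15,0,0,0,0,0]}}

```text
time: 6.25
eef_pos: [0.5255, 0.2949, 0.0564]
tool_rot: [[-0.051, 0.999, 0.007], [0.999, 0.051, 0.004], [0.004, 0.007, -1.0]]
force: [5.8, 5.0, 0.1]
opening: -0.005
gripper_force: 3.4
```

```bash
python3 -c "from h import *;st()"
```

```text
t 6.25 x,y,z [96.5 31.2 56.4] F 4.8 -6.0 0.1 travel~ 37.5
```

>>> {"method": "servo_tool", "body": {"steps": [5,-2,0,0,0,0,0,11,-5,0,0,0,0,0,11,-8,0,0,0,0,0,11,-8,0,0,0,0,0]}}

```text
time: 6.65
eef_pos: [0.5343, 0.2852, 0.0539]
tool_rot: [[-0.051, 0.999, -0.0], [0.999, 0.051, -0.0], [-0.0, -0.0, -1.0]]
force: [-0.9, 0.2, -0.0]
opening: -0.004
gripper_force: 0.0
```

```bash
python3 -c "from h import *;st()"
```

```text
t 6.65 x,y,z [86.4 22.8 53.9] F 0.2 0.9 -0.0 travel~ 27.4
```

>>> {"method": "servo_tool", "body": {"steps": [0,0,50,0,0,0,0,0,0,100,0,0,0,0,31,-50,100,0,0,0,1,31,-110,100,0,0,0,1,31,-161,100,0,0,0,1]}}

```text
time: 7.15
eef_pos: [0.5651, 0.1419, 0.1541]
tool_rot: [[-0.053, 0.999, 0.0], [0.999, 0.053, -0.0], [-0.0, 0.0, -1.0]]
force: [0.1, 0.8, -0.3]
opening: 0.507
gripper_force: 0.0
```

>>> {"method": "servo_tool", "body": {"steps": [0,-8,0,0,0,0,1,0,-8,0,0,0,0,1]}}

```text
time: 7.35
eef_pos: [0.565, 0.1339, 0.1541]
tool_rot: [[-0.049, 0.999, -0.0], [0.999, 0.049, 0.0], [0.0, -0.0, -1.0]]
force: [0.6, 0.8, 0.1]
opening: 0.843
gripper_force: 0.0
```

Run:
```python
from h import *
cv2.imwrite("pics/w2.png",snap("wrist")); st()
s=telemetry.observe(); print(s["eef_pos"],s["tool_rot"][:2,1],s["opening"])
```

```text
t 7.4 x,y,z [-64.7  -1.  154.1] F -0.1 -0.3 0.2 travel~ -123.7
[0.56490735 0.13533722 0.15409333] [0.99870097 0.05095469] 0.9244028027370895
```

View pics/w2.png

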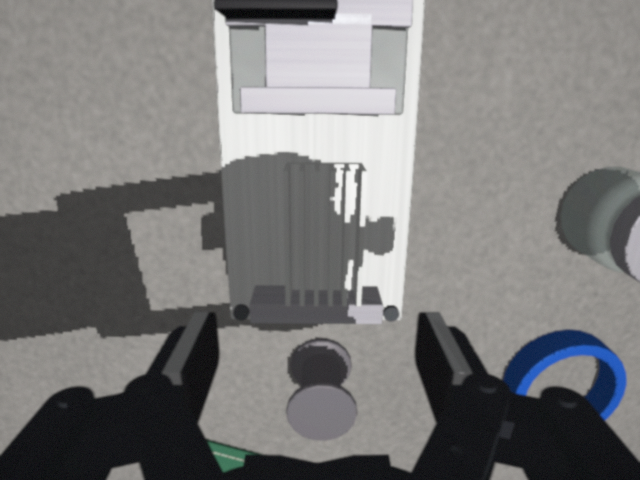

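The wrist view shows the jaw standing open at row ~110 and the cup shifted left at the top. The heat sink is still on the bed, with its far end at (287–365, 163), its near end at the fence near row 290, and the fingers straddling it.

Run:
```python
from h import *
ex=np.array([-.045,.999,0]);ey=np.array([-.999,-.045,0]);O=np.array([.561,.1999,0])
for uv,z in [((287,163),.044),((365,163),.044),((285,303),.044),((365,303),.044),((240,112),.014),((395,112),.014),((240,88),.04),((395,88),.04),((241,312),.014),((391,313),.014)]:
    w=pt("wrist",*uv,z);p=w-O; q=pt("wrist",*uv); print(uv,z,(p@ex).round(4),(p@ey).round(4),w.round(4),q.round(4))
```

```text
(287, 163) 0.044 -0.0246 0.0162 [0.5459 0.1746 0.044 ] [0.5443 0.1701 0.0177]
(365, 163) 0.044 -0.0244 -0.0297 [0.5917 0.1769 0.044 ] [0.5958 0.1715 0.0109]
(285, 303) 0.044 -0.1168 0.0193 [0.547  0.0824 0.044 ] [0.5469 0.0818 0.0429]
(365, 303) 0.044 -0.1167 -0.0334 [0.5996 0.0849 0.044 ] [0.6004 0.0822 0.0389]
(240, 112) 0.014 0.0031 0.0477 [0.5132 0.2008 0.014 ] [0.5156 0.2017 0.0285]
(395, 112) 0.014 0.0034 -0.0511 [0.6119 0.2056 0.014 ] [0.6092 0.2063 0.0289]
(240, 88) 0.04 0.0178 0.0426 [0.5176 0.2158 0.04  ] [0.5173 0.2157 0.0381]
(395, 88) 0.04 0.0181 -0.0457 [0.6059 0.2201 0.04  ] [0.6076 0.2201 0.0301]
(241, 312) 0.014 -0.1406 0.0547 [0.5127 0.057  0.014 ] [0.5129 0.0577 0.0151]
(391, 313) 0.014 -0.141 -0.0571 [0.6243 0.0616 0.014 ] [0.6241 0.0621 0.0149]
```

>>> {"method": "servo_tool", "body": {"steps": [4,-10,-45,0,0,0,1,4,-10,-90,0,0,0,1,4,-10,-120,0,0,0,1,4,-10,-132,0,0,0,1,4,-10,-132,0,0,0,1]}}

```text
time: 7.9
eef_pos: [0.5679, 0.1264, 0.0205]
tool_rot: [[-0.054, 0.999, -0.003], [0.999, 0.054, -0.0], [-0.0, -0.003, -1.0]]
force: [0.3, 0.2, -0.1]
opening: 0.995
gripper_force: 0.0
```

>>> {"method": "servo_tool", "body": {"steps": [0,0,0,0,0,0,0.3,0,0,0,0,0,0,0.3,0,0,0,0,0,0,0.3,0,0,0,0,0,0,0.3,0,0,0,0,0,0,0.3], "force": 50}}

```text
time: 8.4
eef_pos: [0.5703, 0.1257, 0.0244]
tool_rot: [[-0.052, 0.999, 0.004], [0.999, 0.052, 0.001], [0.001, 0.004, -1.0]]
force: [-0.4, 0.8, 6.0]
opening: 0.569
gripper_force: 54.0
```

```bash
python3 -c "from h import *;st()"
```

```text
t 8.4 x,y,z [-74.5  -6.   24.4] F 0.8 0.4 6.0 travel~ -133.5
```

>>> {"method": "servo_tool", "body": {"steps": [0,0,30,0,0,0,0.3,0,0,75,0,0,0,0.3,0,0,120,0,0,0,0.3,-4,-40,120,0,0,0,0.3,-10,-85,120,0,0,0,0.3]}}

```text
time: 8.9
eef_pos: [0.5598, 0.0403, 0.1446]
tool_rot: [[-0.055, 0.998, 0.005], [0.999, 0.055, 0.0], [-0.0, 0.005, -1.0]]
force: [0.2, -0.5, -2.7]
opening: 0.571
gripper_force: 53.9
```

>>> {"method": "servo_tool", "body": {"steps": [-5,-45,0,0,0,-7,0.3,-12,-90,0,0,0,-14,0.3,-20,-135,0,0,0,-19,0.3,-24,-180,0,0,0,-19,0.3,-28,-225,0,0,0,-19,0.3]}}

```text
time: 9.4
eef_pos: [0.5304, -0.1866, 0.1426]
tool_rot: [[0.276, 0.961, 0.001], [0.961, -0.276, -0.0], [-0.0, 0.001, -1.0]]
force: [0.8, -0.8, -2.1]
opening: 0.572
gripper_force: 53.9
```

Run:
```python
from h import *
s=telemetry.observe(); print(s["eef_pos"],s["tool_rot"][:2,1],s["opening"],s["gripper_force"],s["force"])
cv2.imwrite("pics/w3.png",snap("wrist")); snap("top")
```

```text
[ 0.53041555 -0.18655094  0.14261   ] [ 0.96106243 -0.27632996] 0.5717359001213552 53.87218773365021 [ 0.81499232 -0.77019633 -2.11447278]
```

View pics/w3.png

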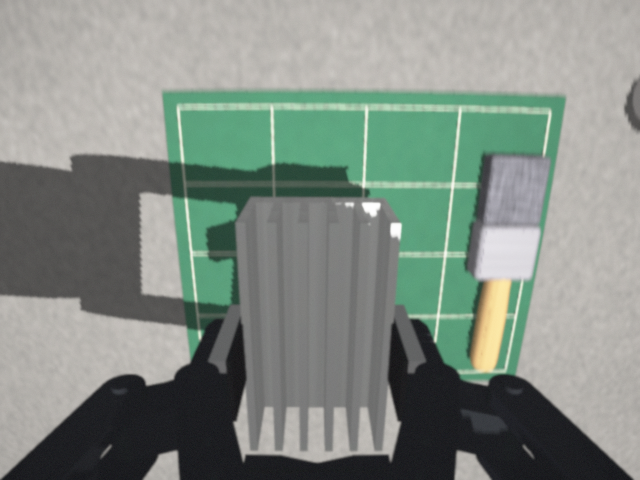

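The sink is held level, fins up, over the mat at (237–400, 200–450). It is parallel to the grid, and the brush is clear at columns 470–550. I'll lower it now.

>>> {"method": "servo_tool", "body": {"steps": [-1,-29,-20,0,0,0,0.3,-1,-29,-60,0,0,0,0.3,-1,-29,-100,0,0,0,0.3,-1,-29,-115,0,0,0,0.3,-1,-29,-120,0,0,0,0.3]}}

```text
time: 10.0
eef_pos: [0.5291, -0.213, 0.0205]
tool_rot: [[0.276, 0.961, -0.003], [0.961, -0.276, 0.002], [0.001, -0.003, -1.0]]
force: [-0.1, 0.0, -1.8]
opening: 0.572
gripper_force: 53.8
```

>>> {"method": "servo_tool", "body": {"steps": [0,0,-2,0,0,0,0.3,0,0,-4,0,0,0,0.3,0,0,-6,0,0,0,0.3,0,0,-6,0,0,0,0.3]}}

```text
time: 10.4
eef_pos: [0.5305, -0.2139, 0.0169]
tool_rot: [[0.276, 0.961, 0.001], [0.961, -0.276, -0.001], [-0.0, 0.002, -1.0]]
force: [-0.1, -0.1, -2.3]
opening: 0.568
gripper_force: 53.8
```

Not in contact yet, so I'll lower a little more.

>>> {"method": "servo_tool", "body": {"steps": [0,0,-1,0,0,0,0.3,0,0,-2,0,0,0,0.3,0,0,-2,0,0,0,0.3]}}

```text
time: 10.7
eef_pos: [0.5306, -0.214, 0.0165]
tool_rot: [[0.276, 0.961, 0.002], [0.961, -0.276, -0.001], [-0.0, 0.002, -1.0]]
force: [-5.1, 3.5, 10.3]
opening: 0.57
gripper_force: 55.3
```

In contact. I'll open the gripper and lift.

>>> {"method": "servo_tool", "body": {"steps": [0,0,1,0,0,0,0.75,0,0,1,0,0,0,0.9,0,0,2,0,0,0,0.95,0,0,2,0,0,0,0.95]}}

```text
time: 11.1
eef_pos: [0.5301, -0.2138, 0.0161]
tool_rot: [[0.276, 0.961, 0.0], [0.961, -0.276, -0.0], [-0.0, 0.0, -1.0]]
force: [-0.1, -0.0, 0.1]
opening: 0.948
gripper_force: 0.0
```

>>> {"method": "servo_tool", "body": {"steps": [0,0,10,0,0,0,0.95,0,0,30,0,0,0,0.95,0,0,70,0,0,0,0.95,0,0,110,0,0,0,0.95,-40,0,150,0,0,0,0.95]}}

```text
time: 11.6
eef_pos: [0.4961, -0.2136, 0.1638]
tool_rot: [[0.275, 0.962, 0.002], [0.962, -0.275, -0.001], [-0.0, 0.002, -1.0]]
force: [-0.0, -1.8, 0.8]
opening: 0.951
gripper_force: 0.0
```

>>> {"method": "servo_tool", "body": {"steps": [-40,0,40,0,0,0,0.95,-80,0,60,0,0,0,0.95,-80,0,60,0,0,0,0.95]}}

```text
time: 11.9
eef_pos: [0.4131, -0.2146, 0.2274]
tool_rot: [[0.278, 0.961, 0.008], [0.961, -0.278, -0.006], [-0.003, 0.009, -1.0]]
force: [0.8, 0.7, 0.3]
opening: 0.951
gripper_force: 0.0
```

Run:
```python
from h import *
t=snap("top"); w=snap("wrist"); a=cv2.resize(t[170:335,185:475],(800,455),interpolation=cv2.INTER_CUBIC)
cv2.imwrite("pics/end.png",a); st()
print(pt("top",185+0,225))
```

```text
t 12.0 x,y,z [-406.9  164.9  222.9] F -0.1 0.1 -1.0 travel~ -465.9
[ 6.71526239e-01  3.84500554e-01 -3.88481588e-04]
```

View pics/end.png

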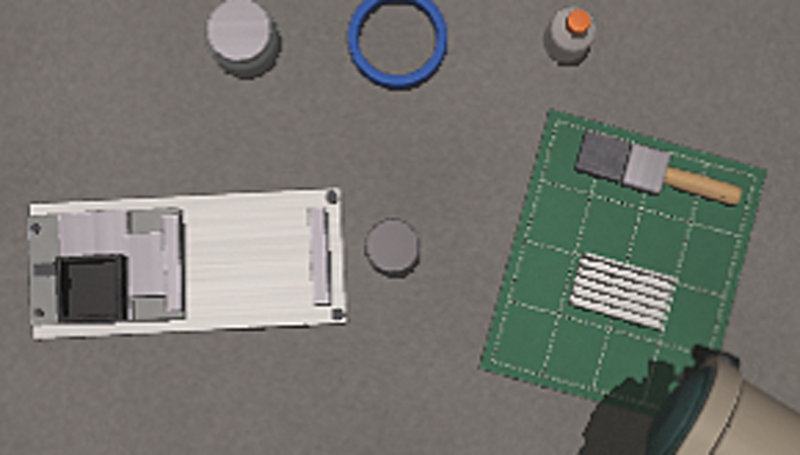

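The final view shows the heat sink flat on the mat at (622,292), fins up. The jaw is latched open with the cup shifted at (92,288), the other things are where they were, and the robot is clear.

```bash
python3 -c "from workcell import env;print(env.close_job())"
```

```text
the job is handed in; nothing more can be done
None
```

The jaw is latched open in its notch, the heat sink lies flat, fins up, on the green mat, nothing else was moved as far as the final picture shows, and the job was handed in at about 12 s; no verdict came back.

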